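# Drift a gear housing cover into line and fit its bolt

### The arm

A 6-joint arm with a two-finger parallel gripper is mounted at the origin on a cart in front of the work surface, level with it; the furniture and walls round the work are solid. World frame = base frame: x ahead of the robot, y to its left, z up, the work surface at z = 0. Lengths are in m, angles in rad, forces in N, time in s.
With the tool pointing down it reaches from about 0.375 to 0.975 m from the base axis. Payload 3.8 kg.
Tool frame: the origin (TCP) lies between the finger pads; the fingertips stand 17 mm ahead of it and the grasp point (between the pads) lies 2 mm behind it; z points along the fingers, y is the line along which they close (so a half turn about z gives the same grasp; the last joint's range is limited). The gripper opens to 85 mm and grips with 20 to 120 N. Pads are 22 mm wide; open, the fingers measure 114 mm over their backs; the gripper's body (76 mm by 85 mm) begins 54 mm behind the grasp point. The pads swing forward as they close: fully open they stand 13 mm farther back than shut.
Start: joints at [1.185, 0.264, 1.604, -0, 1.274, -0.037], TCP at [0.231, 0.634, 0.217] pointing down, gripper open.
Joint ranges: [-2.63, 2.63], [-0.94, 2.18], [0.31, 2.57], [-1.31, 4.45], [0, 2.66], [-2.55, 2.55]. Speed limits (rad/s): [2.57, 2.57, 3.14, 3.14, 3.14, 3.14].

### API

Orientations are given as a rotation vector (axis times angle).
In Python, from workcell import bot gives the robot as it stands.
- The arm moves only by the tool play_rows, never from a script. Its argument "steps" is one flat list of numbers, 4 for each row, row after row: the shift along the tool's x, y, z in m, then the turn about the tool's z in rad. A call has 1 to 10 rows; each row is the pose to reach, as a shift and turn from the pose commanded when the call began, along the tool's axes at that moment; what a row does not reach only later rows make up. A row lasts 1/8 s, in which the tool goes at most 62.5 mm and 10.7 degrees, less where a joint would pass 70% of its speed; a pose out of reach is approached as far as the arm can. A call with a gripper value outside its range is refused whole. "jaw" is the closure in counts, from 0 (fully open) to 255 (shut), set as the call begins (left out, the last holds). The fingers move at their own pace and stop on an object; "grip_force" is the grip in N (left out, the last holds). Time passes only in rows, so rows that repeat a pose let the fingers close. It gives the time, the measured TCP pose, the force, the opening and the grip force at its end, in the units of the state.
- bot.read_state(): the state, without advancing time (a new reading comes with each control period).
- bot.read_camera(name): name is "scene" or "top"; returns a dict with "pixels" (480x640x3 uint8, blue, green, red), "mtx" (3x3 intrinsics, pixels), "R" (3x3) and "t" (3): a world point X has camera coordinates R X + t. Camera axes: x right, y down, z forward; pixel columns grow to the right and rows downward; lengths in m; the calibration is good to about 2 mm. A picture is of the moment at which its call begins. There is no depth.
- bot.finish_job(): hands the job in; it is judged then, once.
The state is a dict: "time": time; "q": joint angles; "joint_vel": joint speeds; "joint_torque": joint torques, N m; "tool_pos": TCP position; "tcp_rot": TCP orientation; "wrist_force": force on the tool from outside, world axes, zero at the start; "torque": the same for the moment, N m; "width": opening from 0.0 (shut) to 1.0 (fully open); "grip_force": force on a finger pad.
Only numpy, scipy, OpenCV 4.12 (cv2) and the standard library are available. Lean on these libraries where they do the work, as an engineer would, in place of code of your own. Each camera call takes 0.05 s, during which the arm holds its last target. There are 200 camera calls.

### The job

The cover plate has swung to one side or the other on its one fitted bolt, so its holes no longer meet those of the housing below: gently work the red-headed drift pin down through the cover's larger hole, feeling for the housing's hole and easing the pin sideways without ever forcing it, so that its taper draws the cover into line with the housing, until its head sits flush on the cover. Leave the pin in, then put the loose bolt fully home in the cover's other open hole. Leave the jar and the wrench on the right alone.

Things in the scene. Friction and masses are not known exactly. Their poses are not given: they have to be found in the camera images.
- cover_middle (a point): Middle of the cover's upper face, about 75 mm above the bench. The cover is a bare aluminium plate 126 x 176 x 10 mm with a round boss (68 mm across, 12 mm high) in its middle, lying on a green housing of the same outline, 65 mm high, fixed to the bench. Site axes, as of the next three: z up, x along the 126 mm side, y along the 176 mm side.
- pivot (a point): Axis of the bolt already fitted, at the cover's upper face; its head stands 12 mm higher. The cover turns stiffly about it (about 3 N at the pin hole). As found it is turned out of line either way, by up to 0.096 rad, not known closer: the housing's pin hole lies up to 16 mm off the cover's along the arc about the pivot, to either side, partly hidden beneath the cover.
- pin_hole (a point): Centre of the larger hole of the cover, 24 mm diameter, at the cover's upper face; axes as the cover's. 166 mm from the pivot, at (-90, -140) mm from it in the cover's axes. The housing's hole below it has the same 24 mm diameter and is 65 mm deep.
- bolt_hole (a point): Centre of the smaller hole of the cover, 14 mm diameter, at the cover's upper face; axes as the cover's; at (-90, 0) mm from the pivot. The housing's hole below it has the same diameter and is 65 mm deep.
- pin_grip (a point): Centre of the red square head (30 x 30 x 40 mm high, sides along the point's x and y) of the loose steel drift pin, upright in one of the two holes of a wooden block (160 x 64 x 72 mm high, holes 90 mm apart along the 160 mm side; either may hold the pin). About 0.2 kg. Below the head: 15 mm of straight shank, 22 mm diameter, then a 45 mm cone down to a 4 mm tip.
- pin_tip (a point): The tip of the drift pin, 80 mm below the centre of its head. With the pin home, it is 60 mm below the cover's upper face.
- bolt_head (a point): Centre of the square head (20 x 20 x 24 mm high, sides along the point's x and y) of the loose dark steel bolt, standing upright in the other hole of the wooden block. Under the head a 2 mm thick, 32 mm wide round flange, then a 45 mm shank of 12 mm diameter with a tapered end (7 mm across at the tip, 5 mm long).
- bolt_tip (a point): The end of the bolt's shank, 59 mm below the centre of its head. With the bolt home it is 45 mm below the cover's upper face.
- drift_pin: The drift pin; origin at its tip, z up along it.
- bolt: The loose bolt; origin at the end of its shank, z up along it.
- wrench_17: A loose steel spanner, 36 x 198 x 7 mm, lying to the right of the wooden block; origin under its middle. Bystander.
- screw_jar: A loose glass jar of screws, 60 x 58 x 94 mm, standing at the right behind the wooden block; origin under its middle. Bystander.
Mind the look-alikes: they are no part of the job. Of the things shaped like the bolt, the dark steel one is meant.

How it is judged:
On the way, in this order (a step that is already met when the one before it is completed fails the run):
1. the drift pin is home: its tip at least 58 mm below the cover's upper face, within 4 mm of the pin hole's axis (z of pin_tip in the frame of pin_hole below -0.058 m and horizontal distance between pin_tip and pin_hole below 0.004 m), for 0.2 s.
2. the bolt is home: its end at least 43 mm below the cover's upper face, within 4 mm of the bolt hole's axis (z of bolt_tip in the frame of bolt_hole below -0.043 m and horizontal distance between bolt_tip and bolt_hole below 0.004 m), for 0.2 s.
At the end, for the whole second after the job is handed in: Pin and bolt both stand home in their holes at rest: pin head and bolt flange within 2 mm of the cover's face, and pin tip and bolt end within 4 mm of the axes of the cover's holes (all of step 1 and all of step 2 and linear speed of each of drift_pin, bolt below 0.02 m/s); the robot touches nothing.
It fails at once if the drift pin is forced on its way down: more than 35 N between it and the cover and housing before it is home (contact force between drift_pin and housing above 35 N and z of pin_tip in the frame of pin_hole above -0.058 m).
It fails at once if the bolt is forced on its way down: more than 35 N between it and the cover and housing before it is home (contact force between bolt and housing above 35 N and z of bolt_tip in the frame of bolt_hole above -0.043 m).
It fails at once if the spanner is moved by more than 30 mm (distance of wrench_17 from where it was at the start of the episode above 0.03 m).
It fails at once if the jar is moved by more than 30 mm (distance of screw_jar from where it was at the start of the episode above 0.03 m).
It also fails if it takes over 72 s, if anything falls off the work surface, if the arm or the gripper's body presses on something with over 40 N, if the wrist force passes 120 N, or if a joint passes its speed limit or range.

## Working session

There is one attempt and no reset: what is moved stays moved. The work goes in short steps, Python scripts to look and compute and a tool call to move; the robot and the scene stay as the last step left them, time stands still between calls to the robot, and variables do not carry over. Pictures are saved under pics/ and viewed, at most 10 in all, crops included, and the job is handed in when it is done.

Besides the shell and the picture viewer there is one more tool, called after ">>>" by a JSON object that holds its "api" and its "payload". play_rows: Moves the arm, as the interface text tells. Its arguments: {"type":"object","properties":{"steps":{"type":"array"},"jaw":{"type":"number"},"grip_force":{"type":"number"}},"required":["steps"]}

```bash
mkdir -p pics; ls
python3 - <<'E'
from workcell import bot
import cv2,pickle
s=bot.read_state();print({k:s[k] for k in('time','tool_pos','tcp_rot','wrist_force','width')})
d={}
for n in('scene','top'):
    c=bot.read_camera(n);cv2.imwrite(f'pics/{n}0.png',c['pixels']);d[n]=c
    print(n,c['mtx'].tolist(),c['R'].round(4).tolist(),c['t'].tolist())
pickle.dump(d,open('cam0.pkl','wb'))
E
```

```text
pics
{'time': 0.0, 'tool_pos': array([0.23041279, 0.63363992, 0.21525322]), 'tcp_rot': array([-0.54505039, -3.09347367,  0.00344884]), 'wrist_force': array([-0.6638398 , -0.20177044, -0.08990058]), 'width': 1.003447908381622}
scene [[467.45958928082393, 0.0, 320.0923300604401], [0.0, 467.45958928082393, 237.73935328299655], [0.0, 0.0, 1.0]] [[-0.6111, -0.7914, 0.0163], [-0.6254, 0.4702, -0.6227], [0.4852, -0.3907, -0.7823]] [0.15243780621340483, 0.5255946129101123, 0.5623056294088923]
top [[568.2135424194075, 0.0, 328.7527627089842], [0.0, 568.2135424194075, 240.89563451957116], [0.0, 0.0, 1.0]] [[0.0228, -0.9995, -0.0233], [-0.9978, -0.0213, -0.0626], [0.0621, 0.0247, -0.9978]] [-0.24786463246091742, 0.5265314929062684, 1.1360254109312344]
```

View pics/scene0.png

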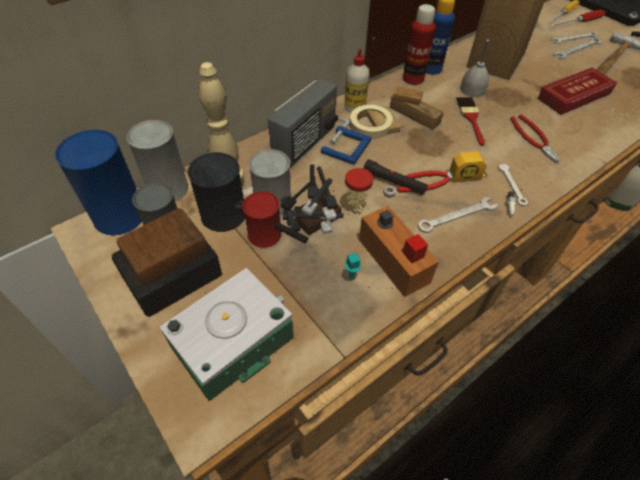

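View pics/top0.png

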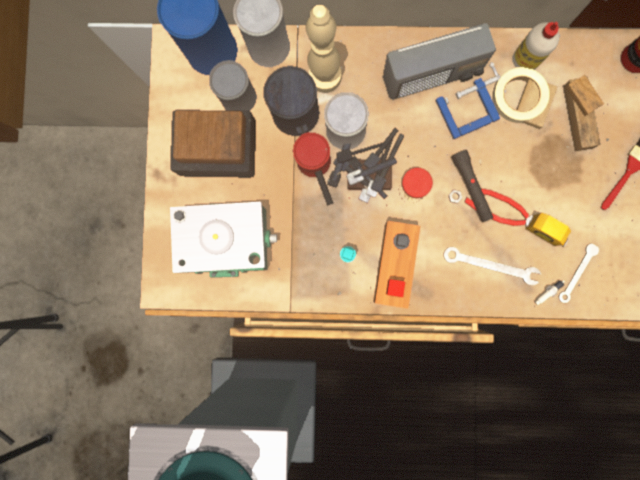

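The scene shows the housing at the left: its fitted bolt is at about scene (174,326), pin hole (277,313), bolt hole (206,367). The wooden block holds the red pin at about top (396,287) and the dark bolt at top (402,240). The teal bolt is a look-alike. I'll enlarge both areas.

Run:
```python
import cv2,pickle,numpy as np
d=pickle.load(open('cam0.pkl','rb'))
def crop(n,u,v,w,h,k):
    im=cv2.resize(d[n]['pixels'][v:v+h,u:u+w],None,fx=k,fy=k,interpolation=cv2.INTER_CUBIC)
    for i in range(0,w,10): cv2.putText(im,str(u+i),(i*k,8),0,.3,(0,0,255),1);cv2.line(im,(i*k,10),(i*k,16),(0,0,255),1)
    for i in range(0,h,10): cv2.putText(im,str(v+i),(0,i*k+4),0,.3,(255,0,255),1);cv2.line(im,(20,i*k),(26,i*k),(255,0,255),1)
    return im
cv2.imwrite('pics/a.png',crop('top',162,192,124,90,6))
cv2.imwrite('pics/b.png',np.hstack([crop('top',366,214,65,98,6),crop('scene',355,200,65,98,6)][:2]))
```

```text
(no output)
```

View pics/a.png

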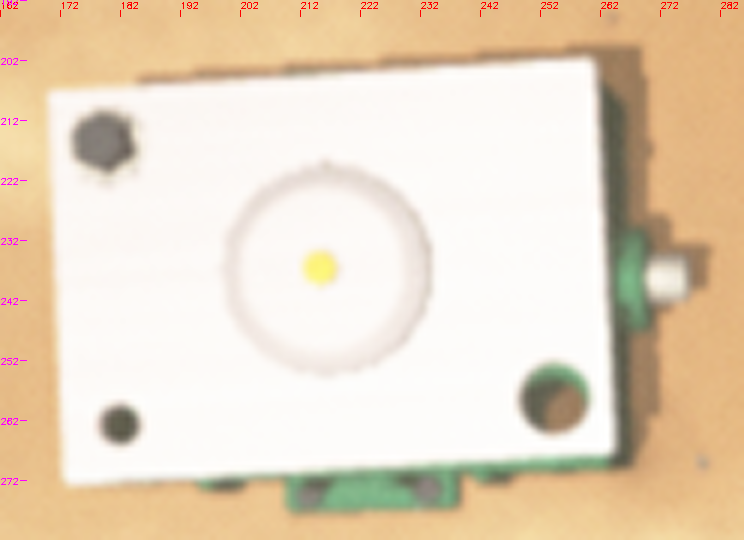

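View pics/b.png

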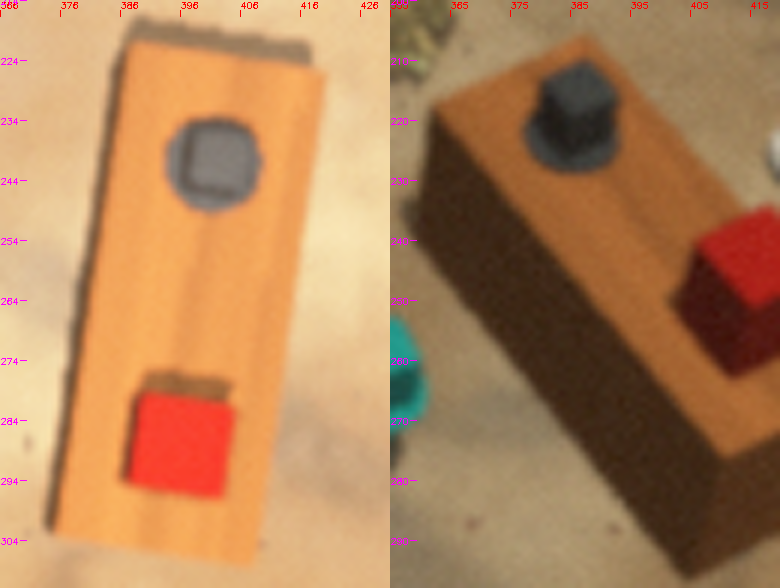

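The top crop gives the cover corners at (170,207.3), (261.3,201.5), (264.8,267.8) and (172.7,272.8). The pin hole is at (254.5,258.3), the bolt hole at (181.8,262.7) and the pivot head at (179.2,215.5). The pin head top has corners at about (390,279.5), (405,281.5), (403,297) and (387.5,294.5). The bolt head is centred near (402.3,240.5).

```bash
cat > h.py <<'E'
import cv2,pickle,numpy as np
from scipy.optimize import least_squares
d=pickle.load(open('cam0.pkl','rb'))
def proj(n,X):
    c=d[n];return cv2.projectPoints(np.atleast_2d(np.array(X,float)),cv2.Rodrigues(c['R'])[0],c['t'],c['mtx'],None)[0][:,0]
def back(n,u,v,z):
    c=d[n];C=-c['R'].T@c['t'];r=c['R'].T@np.linalg.solve(c['mtx'],[u,v,1]);return C+r*(z-C[2])/r[2]
def P(p,xy,z): # cover frame about pivot
    c,s=np.cos(p[2]),np.sin(p[2]);x,y=np.array(xy,float).T
    return np.c_[p[0]+c*x-s*y,p[1]+s*x+c*y,np.full(len(x),z)]
E
cat > fit.py <<'E'
from h import *
# cover middle relative to pivot: (-45,-70); corners +-63,+-88
co=np.array([[18,18],[18,-158],[-108,-158],[-108,18],[-90,-140],[-90,0]])/1e3
top=np.array([[170,207.3],[261.3,201.5],[264.8,267.8],[172.7,272.8],[254.5,258.3],[181.8,262.7]])
f=lambda p:np.r_[(proj('top',P(p,co,.075))-top).ravel(),(proj('top',P(p,[[0,0]],.087))-[179.2,215.5]).ravel()]
r=least_squares(f,[.5,.2,0]);p=r.x;print('cover',p.round(4),np.abs(r.fun).round(1))
print('pinhole',P(p,co[4:5],.075),'bolthole',P(p,co[5:],.075))
print('scene proj',proj('scene',P(p,co,.075)).round(1).tolist())
np.save('cover.npy',p)
pc=[back('top',u,v,.132 if 0 else .112) for u,v in((390,279.5),(405,281.5),(403,297),(387.5,294.5))]
print('pin head top',np.mean(pc,0),'edge',[np.linalg.norm(pc[i]-pc[i-1]).round(4) for i in range(4)])
e=pc[1]-pc[0];print('yaw',np.arctan2(e[1],e[0]))
print('bolt',back('top',402.3,240.5,.098))
blk=[(388,220.5),(420,226),(408,308),(374.5,302)]
b=np.array([back('top',u,v,.072) for u,v in blk]);print('block',b.round(4).tolist(),b.mean(0))
e=b[3]-b[0]+b[2]-b[1];print('block yaw',np.arctan2(e[1],e[0]))
def crop(n,u,v,w,h,k):return cv2.resize(d[n]['pixels'][v:v+h,u:u+w],None,fx=k,fy=k,interpolation=cv2.INTER_CUBIC)
a=crop('top',246,250,18,18,22);b=a.copy()
for th,col in((0,(255,255,255)),(.06,(0,0,255)),(-.06,(255,0,0))):
    q=[p[0],p[1],p[2]+th];t=np.linspace(0,6.3,60);c=np.c_[-.09+.012*np.cos(t),-.14+.012*np.sin(t)]
    for z in(.065,.0):
        cv2.polylines(b,[((proj('top',P(q,c,z))+.5-[246,250])*22).astype(int)],False,col,1 if z else 2)
s=crop('scene',158,266,140,132,4);ss=s[:396,:]
can=np.zeros((600,800,3),np.uint8);can[:396,:396]=a;can[:396,400:796]=b
cv2.imwrite('pics/c.png',can[:400]);cv2.imwrite('pics/d.png',s)
E
python3 fit.py
```

```text
cover [0.5699 0.0504 0.0794] [0.6 0.1 0.1 0.5 0.4 0.5 0.4 0.3 0.1 0.2 0.3 0.  0.8 0. ]
pinhole [[ 0.49126263 -0.09627627  0.075     ]] bolthole [[0.48015139 0.04328211 0.075     ]]
scene proj [[160.4, 326.8], [247.6, 267.8], [293.1, 314.3], [203.7, 383.1], [277.9, 313.5], [207.1, 367.0]]
pin head top [ 0.44159015 -0.36469362  0.112     ] edge [np.float64(0.0279), np.float64(0.0277), np.float64(0.0286), np.float64(0.0287)]
yaw -1.680556790407604
bolt [ 0.53029077 -0.37571614  0.098     ]
block [[0.5699, -0.3505, 0.072], [0.5606, -0.4118, 0.072], [0.4037, -0.3911, 0.072], [0.4136, -0.3274, 0.072]] [ 0.48693472 -0.37021386  0.072     ]
block yaw 3.0025408042440263
```

View pics/c.png

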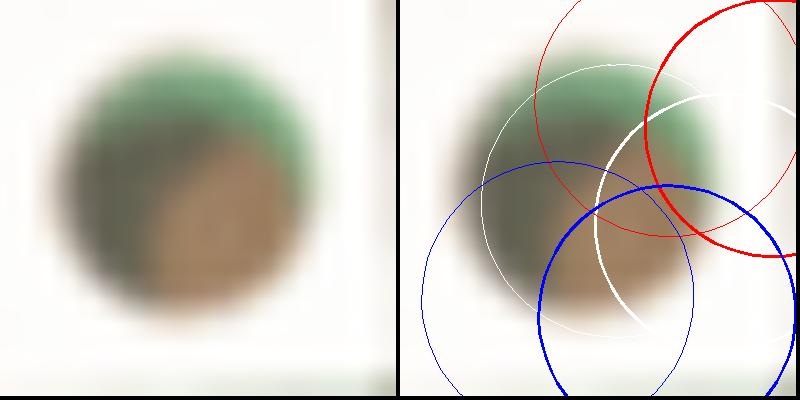

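View pics/d.png

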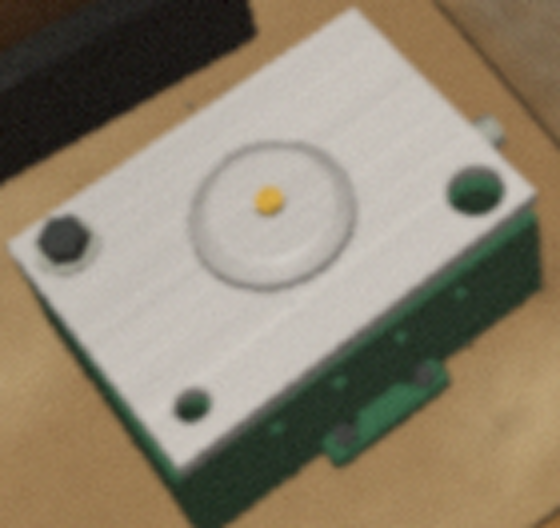

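The pin hole crop shows bright green housing face at the upper left and the brown floor at the lower right. This matches a housing hole about 5–6 mm off the cover's, toward −x,+y (θ≈−0.035), and the scene view agrees. I'll refine for the half-pixel crop offset and work out the first move.

```bash
sed -i 's/-top)/-(top-.5))/; s/-\[179.2,215.5\]/-[178.7,215]/' fit.py; python3 fit.py|head -3
cat > go.py <<'E'
import sys,numpy as np
from workcell import bot
from scipy.spatial.transform import Rotation as Ro
s=bot.read_state();R=Ro.from_rotvec(s['tcp_rot']).as_matrix();a=np.arctan2(R[1,1],R[0,1])
print('t',round(s['time'],2),'pos',s['tool_pos'].round(4),'yaw_y',round(a,3),'tilt',R[:,2].round(4),'F',s['wrist_force'].round(1),'w',round(s['width'],3))
ar=list(map(float,sys.argv[1:]))
for i in range(0,len(ar),4):
    x,y,z,w=ar[i:i+4];print((R.T@(np.array([x,y,z])-s['tool_pos'])).round(4).tolist(),round(a-w,3))
E
python3 go.py .48 .1 .23 .5  .4425 -.3635 .2 -.125
python3 - <<'E'
from h import *
im=d['top']['pixels'].astype(int);m=((im[...,2]>180)&(im[...,1]<90)&(im[...,0]<90)).astype('uint8');m[:270]=0;m[305:]=0;m[:,:380]=0;m[:,415:]=0
r=cv2.minAreaRect(cv2.findNonZero(m));print(r,back('top',*r[0],.112))
E
```

```text
cover [0.5708 0.0514 0.0795] [0.6 0.1 0.1 0.5 0.4 0.5 0.4 0.3 0.1 0.2 0.3 0.  0.8 0. ]
pinhole [[ 0.49220443 -0.0952768   0.075     ]] bolthole [[0.48109245 0.04428152 0.075     ]]
scene proj [[159.6, 326.7], [246.9, 267.7], [292.3, 314.2], [202.8, 383.0], [277.1, 313.4], [206.2, 366.9]]
t 0.1 pos [0.2304 0.6337 0.2154] yaw_y 1.222 tilt [-8.0e-04 -1.9e-03 -1.0e+00] F [ 0.7  0.4 -0.4] w 0.997
[-0.4169, -0.4163, -0.0138] 0.722
[-0.5401, -0.8647, 0.0171] 1.347
((395.659912109375, 287.3799743652344), (15.556349754333496, 15.839193344116211), 8.13010311126709) [ 0.44291068 -0.36336857  0.112     ]
```

>>> {"api": "play_rows", "payload": {"steps": [-0.417,-0.416,-0.014,0.72,-0.417,-0.416,-0.014,0.72,-0.417,-0.416,-0.014,0.72,-0.417,-0.416,-0.014,0.72,-0.417,-0.416,-0.014,0.72,-0.417,-0.416,-0.014,0.72,-0.417,-0.416,-0.014,0.72,-0.417,-0.416,-0.014,0.72,-0.417,-0.416,-0.014,0.72,-0.417,-0.416,-0.014,0.72], "jaw": 80}}

```text
time: 1.35
tool_pos: [0.4811, 0.0979, 0.2304]
tcp_rot: [1.604, 2.701, -0.001]
wrist_force: [0.3, 0.1, -0.1]
width: 0.684
grip_force: 0.0
```

```bash
python3 go.py .443 -.3634 .18 -.135
```

```text
t 1.35 pos [0.4811 0.0979 0.2304] yaw_y 0.499 tilt [-1.e-04 -7.e-04 -1.e+00] F [ 0.3  0.1 -0.1] w 0.684
[-0.3869, -0.254, 0.0507] 0.634
```

>>> {"api": "play_rows", "payload": {"steps": [-0.387,-0.254,0.05,0.634,-0.387,-0.254,0.05,0.634,-0.387,-0.254,0.05,0.634,-0.387,-0.254,0.05,0.634,-0.387,-0.254,0.05,0.634,-0.387,-0.254,0.05,0.634,-0.387,-0.254,0.05,0.634,-0.387,-0.254,0.05,0.634,-0.387,-0.254,0.05,0.634,-0.387,-0.254,0.05,0.634]}}

```text
time: 2.6
tool_pos: [0.4437, -0.3597, 0.1801]
tcp_rot: [-2.362, -2.069, -0.001]
wrist_force: [-0.2, 1.6, -0.1]
width: 0.687
grip_force: 0.0
```

```bash
python3 go.py .443 -.3634 .098 -.135
```

```text
t 2.6 pos [ 0.4437 -0.3597  0.1801] yaw_y -0.132 tilt [-7.0e-04  1.3e-03 -1.0e+00] F [-0.2  1.6 -0.1] w 0.687
[-0.0038, -0.0001, 0.0821] 0.003
```

>>> {"api": "play_rows", "payload": {"steps": [-0.001,0,0.03,0,-0.001,0,0.06,0,-0.001,0,0.076,0,-0.001,0,0.082,0,-0.001,0,0.082,0,-0.001,0,0.082,0]}}

```text
time: 3.35
tool_pos: [0.4447, -0.3621, 0.0999]
tcp_rot: [2.361, 2.069, 0.0]
wrist_force: [-0.1, -0.4, 0.7]
width: 0.688
grip_force: 0.0
```

```bash
python3 go.py .443 -.3634 .098 -.135
```

```text
t 3.35 pos [ 0.4447 -0.3621  0.0999] yaw_y -0.132 tilt [ 0.0017 -0.0015 -1.    ] F [-0.1 -0.4  0.7] w 0.688
[-0.0015, -0.0015, 0.0019] 0.003
```

>>> {"api": "play_rows", "payload": {"steps": [-0.001,-0.0015,0.002,0,-0.001,-0.0015,0.002,0,-0.001,-0.0015,0.002,0,-0.001,-0.0015,0.002,0,-0.001,-0.0015,0.002,0,-0.001,-0.0015,0.002,0,-0.001,-0.0015,0.002,0,-0.001,-0.0015,0.002,0], "jaw": 255, "grip_force": 60}}

```text
time: 4.35
tool_pos: [0.4403, -0.3632, 0.1005]
tcp_rot: [-2.361, -2.07, 0.005]
wrist_force: [-12.5, 4.5, 22.7]
width: -0.002
grip_force: 11.5
```

```bash
python3 go.py .443 -.3634 .21 -.135
```

```text
t 4.35 pos [ 0.4403 -0.3632  0.1005] yaw_y -0.132 tilt [-0.0036 -0.001  -1.    ] F [-12.5   4.5  22.7] w -0.002
[0.0, 0.0024, -0.1095] 0.003
```

Run:
```python
from workcell import bot
import cv2,numpy as np
k=5
a=bot.read_camera('top')['pixels'][212:312,366:436];b=bot.read_camera('scene')['pixels'][190:290,350:440]
f=lambda x:cv2.resize(x,None,fx=k,fy=k,interpolation=cv2.INTER_CUBIC)
cv2.imwrite('pics/e.png',np.hstack([f(a),f(b)]))
```

```text
(no output)
```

View pics/e.png

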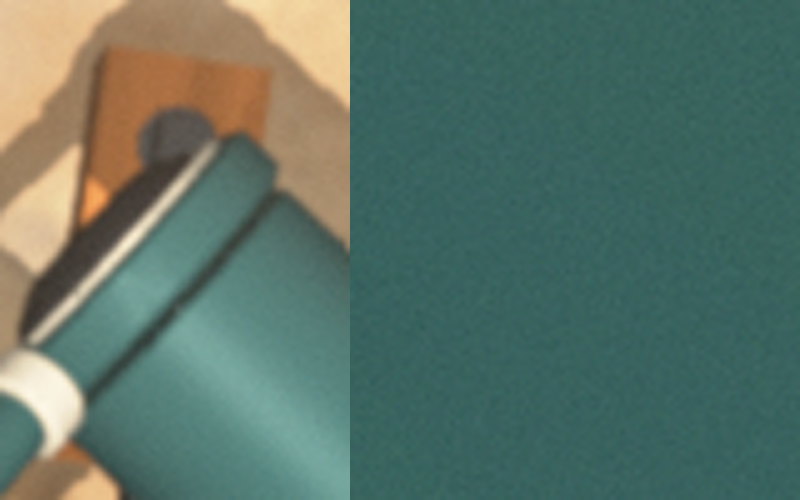

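The view is blocked by the arm. I'll open, rise and look again.

>>> {"api": "play_rows", "payload": {"steps": [0,0,0,0,0,0,0,0,0,0,0,0,0,0,-0.02,0,0,0,-0.06,0,0.03,0,-0.1,0,0.08,0,-0.14,0,0.14,0,-0.14,0,0.2,0,-0.14,0,0.2,0,-0.14,0], "jaw": 80}}

```text
time: 5.7
tool_pos: [0.4692, -0.1606, 0.2382]
tcp_rot: [2.356, 2.076, 0.003]
wrist_force: [0.8, 0.2, -0.4]
width: 0.685
grip_force: 0.0
```

```bash
python3 go.py
python3 - <<'E'
from workcell import bot
import cv2,numpy as np,pickle
k=5
d={n:bot.read_camera(n) for n in('top','scene')};pickle.dump(d,open('cam1.pkl','wb'))
a=d['top']['pixels'][212:312,366:436];b=d['scene']['pixels'][195:295,350:440]
f=lambda x:cv2.resize(x,None,fx=k,fy=k,interpolation=cv2.INTER_CUBIC)
cv2.imwrite('pics/f.png',np.hstack([f(a),f(b)]))
E
```

```text
t 5.7 pos [ 0.4692 -0.1606  0.2382] yaw_y -0.126 tilt [ 2.1e-03  3.0e-04 -1.0e+00] F [ 0.8  0.2 -0.4] w 0.685
```

View pics/f.png

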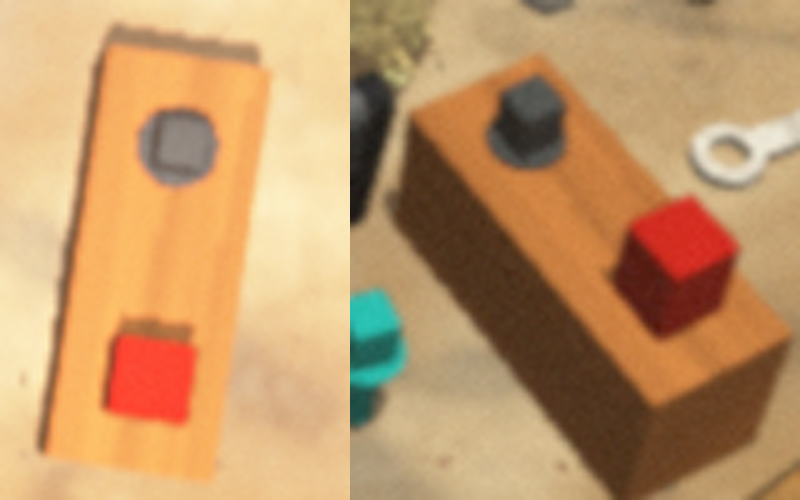

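The pin is still upright in the block. Its head top is centred at top (395.5,287.1) and scene (416.7,242.4). I'll triangulate to check its height.

Run:
```python
from h import *
def tri(a,b):
    Pm=[d[n]['mtx']@np.c_[d[n]['R'],d[n]['t']] for n in('top','scene')]
    X=cv2.triangulatePoints(Pm[0],Pm[1],np.array(a,float),np.array(b,float)).ravel();X=X[:3]/X[3]
    return X.round(4),(proj('top',X)-a).round(1),(proj('scene',X)-b).round(1)
print('pin top',tri((395.5,287.1),(416.7,242.4)))
c=lambda u,v:(366+u/5-.5,212+v/5-.5)
s=lambda u,v:(350+(u-350)/5-.5,195+v/5-.5)
print('bolt top',tri(c(184,140),s(533,95)))
for n,a,b in(('blk far',(108,45),(540,55)),('blk far r?',(270,68),(412,115)),('near',(213,480),(655,405)),('near2',(45,452),(790,335))):
    print(n,back('top',*c(*a),.072).round(4),back('scene',*s(*b),.072).round(4))
print('pin head bottom corner near', back('scene',*s(660,335),.072).round(4),'pin corners top',[back('scene',*s(*q),.112).round(3).tolist() for q in((690,197),(738,247),(685,280),(632,235))])
print([back('top',*c(*q),.112).round(3).tolist() for q in((120,335),(197,340),(187,424),(110,412))])
```

```text
pin top (array([ 0.443 , -0.3634,  0.1116]), array([[0.2, 0.2]]), array([[-0.4, -0.1]]))
bolt top (array([ 0.5322, -0.3753,  0.1001]), array([[-0.1, -0.1]]), array([[0.2, 0. ]]))
blk far [ 0.5699 -0.3488  0.072 ] [ 0.5628 -0.4118  0.072 ]
blk far r? [ 0.5623 -0.4109  0.072 ] [ 0.5695 -0.3495  0.072 ]
near [ 0.4047 -0.3913  0.072 ] [ 0.4134 -0.3292  0.072 ]
near2 [ 0.4138 -0.3274  0.072 ] [ 0.4056 -0.3906  0.072 ]
pin head bottom corner near [ 0.4343 -0.3524  0.072 ] pin corners top [[0.455, -0.379, 0.112], [0.429, -0.376, 0.112], [0.43, -0.351, 0.112], [0.455, -0.35, 0.112]]
[[0.459, -0.352, 0.112], [0.458, -0.38, 0.112], [0.427, -0.377, 0.112], [0.431, -0.349, 0.112]]
```

Triangulation confirms the head top at (0.443,−0.363,0.112). I'll check the gripper against its stated TCP in the same saved pictures.

Run:
```python
from h import *
e=pickle.load(open('cam1.pkl','rb'));X=np.array([.4692,-.1606,.2382])
o=[]
for n in('top','scene'):
    im=e[n]['pixels'].copy();u=proj(n,[X,X-[0,0,.017],X+[.029,-.004,-.009],X-[.029,-.004,.009]])
    print(n,u.round(0).tolist())
    x0,y0=np.clip((u[0]-[50,75]).astype(int),0,[540,330]);im=cv2.resize(im[y0:y0+150,x0:x0+100],None,fx=4,fy=4,interpolation=cv2.INTER_CUBIC)
    for q,c in zip(u,((0,0,255),(255,0,255),(0,255,255),(0,255,255))): cv2.drawMarker(im,tuple(((q+.5-[x0,y0])*4).astype(int)),c,0,14,1)
    o.append(im)
cv2.imwrite('pics/g.png',np.hstack(o))
```

```text
top [[278.0, 270.0], [279.0, 270.0], [282.0, 252.0], [276.0, 287.0]]
scene [[318.0, 244.0], [318.0, 251.0], [308.0, 234.0], [328.0, 262.0]]
```

View pics/g.png

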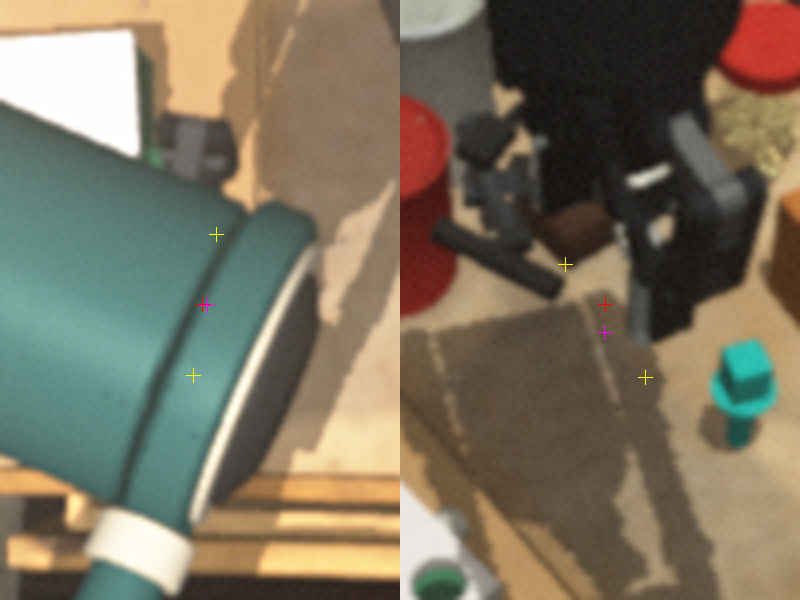

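The gripper in the scene part looks shifted from the predicted markers: its fingertip is at about (328,253) px. I'll check by differencing against the first picture.

Run:
```python
from h import *
from workcell import bot
e=pickle.load(open('cam1.pkl','rb'))
for n,(a,b,c,f) in(('scene',(170,275,270,380)),('top',(215,300,250,330))):
    A=d[n]['pixels'].astype(int);B=e[n]['pixels'].astype(int);df=np.abs(A-B).max(2);lum=B.mean(2);sat=B.max(2)-B.min(2)
    print(n,'cols',c,f)
    for v in range(a,b,3): print(v,''.join('.' if df[v,u]<25 else ('#' if lum[v,u]<45 else ('+' if sat[v,u]<30 else 's')) for u in range(c,f,2)))
```

```text
scene cols 270 380
170 +++++++++.###########.###.###############sssssssss.....
173 ++++++++..###########.###.###############.sssssssss....
176 ++++......###########.###..#############ssssssssssss...
179 ..........###########.####.############sssssssssssssss.
182 ..........###########..####...########.ssssssssssssssss
185 ....+.....+########....####..########s..ssssssssss.ssss
188 .....+....++#####.#.#.#.##...#######+.ss....s.s..ssssss
191 ..........ss..#..#######.....#######+.sssssssssssssssss
194 sss..+..++.ss..######......#..#######.sssssssssssssssss
197 ssss+.........######.......##...++++#.sssssssssssssssss
200 sssss.........s########..........++++.s.sssssssssssssss
203 ssssss.......ss++#########.......+++++.ssssssssssssssss
206 sssss.......sss.#############.....+++++..s.ssssssssssss
209 sssss++....s...+########..####+....+++++..+.sssssssssss
212 sss............+.######.#....+.+##..++++++++.ssssssssss
215 s....ss...........###.......++####...++++++#+ssssssssss
218 .....ss..........#.......########.#+++++++##sssssssssss
221 .....ssss................######.+#####+++###.s.sssssss.
2
[... 1640 characters left out ...]
++++++++++++++ss.....ssss
257 sssssssssssssss++++ssss++++++s.....sssss
260 sssssssssssssss+++ssssss++ss+s....sssss.
263 ssssssssssssss+++sssssss++.++s....sssss.
266 ssssssssssssss++sssssss++s+++s..ssssss..
269 sss.ss.ssssss++ssssssss+s++++...ssssss..
272 ssssssssssss++ssssssss+ss++++...sssss...
275 sssssssssss++sssssssssss+++++sssssss....
278 sssssssssss++ssssssss+s++++++ssssss.....
281 ssssssssss++ssssssss++.+++++ssssss......
284 ssssssssss+sssssssssss++++++ssssss......
287 sssssssss+sssssssss++++++++ssssss.......
290 ssssssss++ssssssss++s++++++sssss........
293 ssssssss+sssssssss.s++++++ssssss........
296 sssssss++ssssssss++++++++ssssss.........
299 ssssss++sssssssss+s++++++sssss..........
```

Numerically, the fingertips sit about 28 mm higher than the nominal tool geometry suggests. The shut fingers therefore just rested on the head's top. I'll test by closing at a lower height.

```bash
python3 go.py .443 -.3634 .14 -.135 .443 -.3634 .085 -.135
```

```text
t 5.8 pos [ 0.469  -0.1638  0.2378] yaw_y -0.13 tilt [ 0.0014 -0.0012 -1.    ] F [0.7 0.6 0.9] w 0.688
[-0.2012, -0.0001, 0.098] 0.005
[-0.2011, -0.0002, 0.153] 0.005
```

>>> {"api": "play_rows", "payload": {"steps": [-0.06,0,0.02,0,-0.12,0,0.05,0,-0.18,0,0.08,0,-0.201,0,0.098,0,-0.201,0,0.125,0,-0.201,0,0.14,0,-0.201,0,0.147,0,-0.201,0,0.151,0,-0.201,0,0.153,0,-0.201,0,0.153,0]}}

```text
time: 7.05
tool_pos: [0.4426, -0.3634, 0.0843]
tcp_rot: [2.362, 2.07, 0.0]
wrist_force: [-0.3, 0.0, 0.4]
width: 0.686
grip_force: 0.0
```

```bash
python3 go.py .443 -.3634 .08 -.135
```

```text
t 7.05 pos [ 0.4426 -0.3634  0.0843] yaw_y -0.131 tilt [ 9.e-04 -8.e-04 -1.e+00] F [-0.3  0.   0.4] w 0.686
[0.0, 0.0004, 0.0043] 0.004
```

>>> {"api": "play_rows", "payload": {"steps": [0,0,0,0,0,0,0,0,0,0,0,0,0,0,0,0,0,0,0,0,0,0,0,0], "jaw": 255, "grip_force": 25}}

```text
time: 7.8
tool_pos: [0.4425, -0.3636, 0.0842]
tcp_rot: [2.362, 2.069, 0.001]
wrist_force: [-0.1, 1.1, 5.4]
width: 0.346
grip_force: 27.5
```

>>> {"api": "play_rows", "payload": {"steps": [0,0,0,0,0,0,0,0,0,0,0,0,0,0,0.002,0,0,0,0.004,0,0,0,0.004,0], "jaw": 110}}

```text
time: 8.55
tool_pos: [0.4419, -0.3632, 0.0792]
tcp_rot: [-2.363, -2.07, 0.0]
wrist_force: [-0.2, 0.5, 0.1]
width: 0.57
grip_force: 0.0
```

>>> {"api": "play_rows", "payload": {"steps": [0,0,0.002,0,0,0,0.004,0,0,0,0.004,0]}}

```text
time: 8.93
tool_pos: [0.4419, -0.3632, 0.0753]
tcp_rot: [-2.363, -2.07, 0.0]
wrist_force: [0.1, 0.6, 0.5]
width: 0.569
grip_force: 0.0
```

>>> {"api": "play_rows", "payload": {"steps": [0,0,0.002,0,0,0,0.004,0,0,0,0.004,0]}}

```text
time: 9.3
tool_pos: [0.4419, -0.3632, 0.0713]
tcp_rot: [-2.363, -2.07, 0.0]
wrist_force: [-0.3, -0.1, -0.0]
width: 0.566
grip_force: 0.0
```

>>> {"api": "play_rows", "payload": {"steps": [0,0,0,0,0,0,0,0,0,0,0,0,0,0,0,0,0,0,0,0,0,0,0,0], "jaw": 255, "grip_force": 60}}

```text
time: 10.05
tool_pos: [0.4423, -0.3636, 0.0719]
tcp_rot: [2.363, 2.07, 0.0]
wrist_force: [0.9, -0.3, 2.1]
width: 0.336
grip_force: 59.6
```

```bash
python3 go.py .4425 -.3634 .19 -.135  .49 -.2 .19 -.135
```

```text
t 10.05 pos [ 0.4423 -0.3636  0.0719] yaw_y -0.132 tilt [ 4.e-04 -4.e-04 -1.e+00] F [ 0.9 -0.3  2.1] w 0.336
[0.0002, 0.0003, -0.1181] 0.003
[0.1684, 0.0258, -0.1182] 0.003
```

>>> {"api": "play_rows", "payload": {"steps": [0,0,-0.03,0,0,0,-0.07,0,0,0,-0.11,0,0.04,0.002,-0.118,0,0.1,0.004,-0.118,0,0.16,0.006,-0.118,0,0.22,0.009,-0.118,0,0.26,0.011,-0.118,0,0.2734,0.011,-0.118,0,0.2734,0.011,-0.118,0]}}

```text
time: 11.3
tool_pos: [0.4885, -0.0934, 0.1889]
tcp_rot: [-2.361, -2.072, 0.002]
wrist_force: [-0.2, -0.6, -1.9]
width: 0.336
grip_force: 63.0
```

>>> {"api": "play_rows", "payload": {"steps": [0,0,0,0,0,0,0,0]}}

```text
time: 11.55
tool_pos: [0.4888, -0.095, 0.1895]
tcp_rot: [-2.365, -2.068, 0.001]
wrist_force: [0.5, 0.1, -2.6]
width: 0.34
grip_force: 63.0
```

```bash
python3 go.py .489 -.094 .14 -.132
python3 - <<'E'
from workcell import bot
from h import *
s=bot.read_state();x=s['tool_pos']
e={n:bot.read_camera(n) for n in('top','scene')};pickle.dump(e,open('cam2.pkl','wb'))
k=8;o=[]
tip=[x[0],x[1],x[2]-.06];hd=[x[0],x[1],x[2]+.02]
for n in('scene',):
    u=proj(n,[tip,hd]);print(n,u.round(1).tolist())
    c0=(u.mean(0)-[48,36]).astype(int);im=cv2.resize(e[n]['pixels'][c0[1]:c0[1]+72,c0[0]:c0[0]+96],None,fx=k,fy=k,interpolation=cv2.INTER_CUBIC)
    for q in u: cv2.drawMarker(im,tuple(((q+.5-c0)*k).astype(int)),(255,0,255),0,14,1)
    print(c0)
    cv2.imwrite('pics/i.png',im)
E
```

```text
t 11.55 pos [ 0.4888 -0.095   0.1895] yaw_y -0.134 tilt [-3.e-04 -3.e-04 -1.e+00] F [ 0.5  0.1 -2.6] w 0.34
[0.0011, 0.0001, 0.0495] -0.002
scene [[276.3, 297.9], [273.1, 268.9]]
[226 247]
```

View pics/i.png

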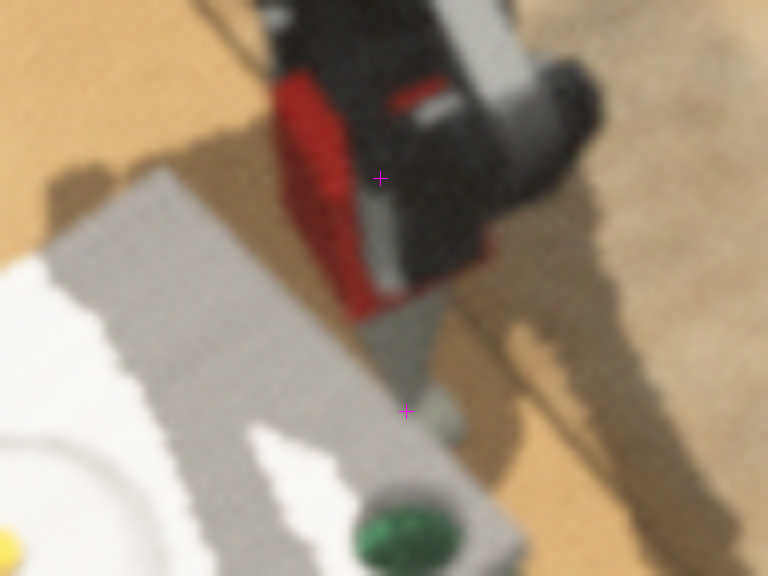

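Gripped cleanly: the tip is at about the predicted mark and the fingers are just above the head's underside. Now I'll descend into the hole.

>>> {"api": "play_rows", "payload": {"steps": [0.001,0,0.03,0,0.001,0,0.05,0,0.001,0,0.06,0,0.001,0,0.068,0,0.001,0,0.074,0,0.001,0,0.077,0,0.001,0,0.077,0]}}

```text
time: 12.52
tool_pos: [0.4892, -0.0928, 0.1127]
tcp_rot: [2.363, 2.07, 0.0]
wrist_force: [-0.7, 0.2, -1.6]
width: 0.337
grip_force: 63.0
```

>>> {"api": "play_rows", "payload": {"steps": [0,0,0.002,0,0,0,0.004,0,0,0,0.004,0]}}

```text
time: 12.9
tool_pos: [0.489, -0.0928, 0.1085]
tcp_rot: [-2.363, -2.07, 0.0]
wrist_force: [1.0, 1.1, -3.1]
width: 0.339
grip_force: 63.0
```

>>> {"api": "play_rows", "payload": {"steps": [0,0,0.0015,0,0,0,0.003,0,0,0,0.003,0]}}

```text
time: 13.28
tool_pos: [0.4891, -0.0928, 0.1055]
tcp_rot: [2.363, 2.07, -0.0]
wrist_force: [-0.3, 0.6, -3.0]
width: 0.338
grip_force: 63.0
```

>>> {"api": "play_rows", "payload": {"steps": [0,0,0.001,0,0,0,0.002,0,0,0,0.002,0]}}

```text
time: 13.65
tool_pos: [0.4894, -0.0929, 0.1037]
tcp_rot: [2.363, 2.07, 0.0]
wrist_force: [0.7, -1.2, -1.6]
width: 0.336
grip_force: 63.0
```

>>> {"api": "play_rows", "payload": {"steps": [0,0,0.001,0,0,0,0.002,0,0,0,0.002,0]}}

```text
time: 14.02
tool_pos: [0.4896, -0.0929, 0.1018]
tcp_rot: [2.362, 2.069, 0.001]
wrist_force: [1.6, -0.9, -1.2]
width: 0.34
grip_force: 63.1
```

>>> {"api": "play_rows", "payload": {"steps": [0.0003,-0.0005,0.0005,0,0.0003,-0.001,0.001,0,0.0003,-0.001,0.001,0]}}

```text
time: 14.4
tool_pos: [0.4887, -0.0924, 0.101]
tcp_rot: [2.363, 2.069, 0.001]
wrist_force: [2.2, 0.5, 0.8]
width: 0.345
grip_force: 63.3
```

>>> {"api": "play_rows", "payload": {"steps": [0.0003,-0.0005,0.0005,0,0.0003,-0.001,0.001,0,0.0003,-0.001,0.001,0]}}

```text
time: 14.78
tool_pos: [0.4872, -0.0918, 0.0996]
tcp_rot: [-2.363, -2.07, -0.001]
wrist_force: [3.4, 0.9, 0.3]
width: 0.338
grip_force: 63.3
```

>>> {"api": "play_rows", "payload": {"steps": [0.0003,-0.0005,0.0005,0,0.0003,-0.001,0.001,0,0.0003,-0.001,0.001,0]}}

```text
time: 15.15
tool_pos: [0.4862, -0.0914, 0.0985]
tcp_rot: [-2.363, -2.07, -0.0]
wrist_force: [3.6, 0.2, 0.6]
width: 0.341
grip_force: 63.3
```

The steady side force of about 3.5 N shows the cover is being dragged along. I'll keep going down.

>>> {"api": "play_rows", "payload": {"steps": [0,0,0.001,0,0,0,0.002,0,0,0,0.002,0]}}

```text
time: 15.52
tool_pos: [0.4861, -0.0914, 0.0964]
tcp_rot: [-2.363, -2.07, 0.0]
wrist_force: [4.2, -0.0, 0.2]
width: 0.343
grip_force: 63.3
```

>>> {"api": "play_rows", "payload": {"steps": [0,0,0.001,0,0,0,0.002,0,0,0,0.002,0]}}

```text
time: 15.9
tool_pos: [0.4862, -0.0914, 0.0944]
tcp_rot: [-2.363, -2.07, 0.0]
wrist_force: [2.8, 0.6, -0.4]
width: 0.34
grip_force: 63.3
```

>>> {"api": "play_rows", "payload": {"steps": [0,0,0.001,0,0,0,0.002,0,0,0,0.002,0]}}

```text
time: 16.27
tool_pos: [0.4863, -0.0914, 0.0925]
tcp_rot: [-2.363, -2.07, -0.0]
wrist_force: [4.3, 1.3, 0.5]
width: 0.336
grip_force: 63.3
```

>>> {"api": "play_rows", "payload": {"steps": [0,0,0.001,0,0,0,0.002,0,0,0,0.002,0]}}

```text
time: 16.65
tool_pos: [0.4863, -0.0914, 0.0905]
tcp_rot: [-2.363, -2.07, -0.0]
wrist_force: [4.6, 1.4, 1.1]
width: 0.344
grip_force: 63.3
```

>>> {"api": "play_rows", "payload": {"steps": [0,0,0.001,0,0,0,0.002,0,0,0,0.002,0]}}

```text
time: 17.02
tool_pos: [0.4861, -0.0912, 0.0883]
tcp_rot: [-2.363, -2.07, -0.0]
wrist_force: [5.1, 2.9, 0.5]
width: 0.334
grip_force: 63.3
```

>>> {"api": "play_rows", "payload": {"steps": [0,0,0.001,0,0,0,0.002,0,0,0,0.002,0]}}

```text
time: 17.4
tool_pos: [0.4862, -0.0913, 0.0863]
tcp_rot: [-2.363, -2.07, -0.0]
wrist_force: [5.1, 3.4, 0.2]
width: 0.341
grip_force: 63.3
```

Side force now pushes the pin toward the pivot, so I'll ease that way while lowering.

>>> {"api": "play_rows", "payload": {"steps": [0.0006,0.0003,0.0005,0,0.0006,0.0003,0.0015,0,0.0006,0.0003,0.0015,0]}}

```text
time: 17.77
tool_pos: [0.4863, -0.091, 0.0847]
tcp_rot: [-2.363, -2.07, 0.001]
wrist_force: [4.6, 0.7, -1.6]
width: 0.34
grip_force: 63.2
```

>>> {"api": "play_rows", "payload": {"steps": [0,0,0.001,0,0,0,0.0015,0,0,0,0.0015,0]}}

```text
time: 18.15
tool_pos: [0.4864, -0.0911, 0.0834]
tcp_rot: [-2.363, -2.07, 0.001]
wrist_force: [2.7, 0.8, -0.6]
width: 0.343
grip_force: 63.2
```

>>> {"api": "play_rows", "payload": {"steps": [0,0,0.001,0,0,0,0.0015,0,0,0,0.0015,0]}}

```text
time: 18.52
tool_pos: [0.4866, -0.0911, 0.082]
tcp_rot: [2.363, 2.07, -0.0]
wrist_force: [3.4, -0.5, -0.2]
width: 0.335
grip_force: 63.2
```

>>> {"api": "play_rows", "payload": {"steps": [0,0,0.001,0,0,0,0.0015,0,0,0,0.0015,0]}}

```text
time: 18.9
tool_pos: [0.4869, -0.0911, 0.0807]
tcp_rot: [2.363, 2.07, 0.0]
wrist_force: [3.6, -0.4, -0.6]
width: 0.339
grip_force: 63.2
```

>>> {"api": "play_rows", "payload": {"steps": [0,0,0.001,0,0,0,0.0015,0,0,0,0.0015,0]}}

```text
time: 19.27
tool_pos: [0.4871, -0.0911, 0.0792]
tcp_rot: [2.363, 2.069, 0.001]
wrist_force: [5.3, -0.2, -0.4]
width: 0.339
grip_force: 63.2
```

>>> {"api": "play_rows", "payload": {"steps": [0,0.0006,0.0005,0,0,0.0006,0.0015,0,0,0.0006,0.0015,0]}}

```text
time: 19.65
tool_pos: [0.4872, -0.091, 0.0774]
tcp_rot: [2.363, 2.07, 0.0]
wrist_force: [4.6, -1.2, -0.5]
width: 0.338
grip_force: 63.2
```

>>> {"api": "play_rows", "payload": {"steps": [0,0,0.0007,0,0,0,0.001,0,0,0,0.001,0]}}

```text
time: 20.02
tool_pos: [0.4873, -0.091, 0.0766]
tcp_rot: [2.363, 2.07, 0.0]
wrist_force: [3.6, -0.9, 1.5]
width: 0.34
grip_force: 63.2
```

>>> {"api": "play_rows", "payload": {"steps": [0,0,0.0007,0,0,0,0.001,0,0,0,0.001,0]}}

```text
time: 20.4
tool_pos: [0.4873, -0.0911, 0.0756]
tcp_rot: [2.363, 2.07, 0.0]
wrist_force: [5.6, -0.5, -0.1]
width: 0.335
grip_force: 63.2
```

>>> {"api": "play_rows", "payload": {"steps": [0,0.0004,0.0005,0,0,0.0004,0.001,0,0,0.0004,0.001,0]}}

```text
time: 20.78
tool_pos: [0.4873, -0.091, 0.075]
tcp_rot: [-2.363, -2.07, 0.001]
wrist_force: [2.4, -0.0, 5.6]
width: 0.337
grip_force: 64.0
```

>>> {"api": "play_rows", "payload": {"steps": [0,0,0.0005,0,0,0,0.001,0,0,0,0.001,0]}}

```text
time: 21.15
tool_pos: [0.4874, -0.0911, 0.075]
tcp_rot: [-2.363, -2.07, 0.001]
wrist_force: [-0.4, 0.6, 10.8]
width: 0.337
grip_force: 64.8
```

The pin is seated: z stopped at 0.075 with a 10 N reaction. Release and rise.

>>> {"api": "play_rows", "payload": {"steps": [0,0,-0.001,0,0,0,-0.001,0,0,0,-0.001,0,0,0,-0.001,0,0,0,-0.01,0,0,0,-0.04,0,0,0,-0.08,0,0,0,-0.09,0,0,0,-0.09,0], "jaw": 115}}

```text
time: 22.28
tool_pos: [0.4882, -0.0912, 0.1645]
tcp_rot: [2.362, 2.069, 0.002]
wrist_force: [-0.1, 0.1, 0.2]
width: 0.551
grip_force: 0.0
```

```bash
python3 go.py .5315 -.3755 .14 -.135 .5315 -.3755 .09 -.135
python3 - <<'E'
from h import *
from workcell import bot
c=bot.read_camera('scene')
im=c['pixels'].astype(int);m=((im[...,2]>110)&(im[...,1]<60)&(im[...,0]<60)).astype('uint8')
m[:,:230]=0;m[:,310:]=0;m[:260]=0;m[330:]=0
q=cv2.findNonZero(m);print(len(q),cv2.boundingRect(q),cv2.minAreaRect(q))
print(proj('scene',[[.487,-.091,.115],[.487,-.091,.095]]))
E
```

```text
t 22.27 pos [ 0.4882 -0.0912  0.1645] yaw_y -0.132 tilt [ 2.e-03 -5.e-04 -1.e+00] F [-0.1  0.1  0.2] w 0.551
[-0.2761, 0.0803, 0.0247] 0.003
[-0.2761, 0.0802, 0.0747] 0.003
347 (266, 298, 22, 28) ((276.8999938964844, 309.8000183105469), (24.59674644470215, 20.57182502746582), 63.43495178222656)
[[275.31203009 304.71085172]
 [276.03409193 310.99420806]]
```

The pin's red head stays at its home spot in the scene, about (277,310). Now for the bolt.

>>> {"api": "play_rows", "payload": {"steps": [-0.06,0.018,-0.02,0,-0.12,0.036,-0.02,0,-0.18,0.054,-0.02,0,-0.24,0.07,0,0,-0.276,0.08,0.02,0,-0.276,0.08,0.03,0,-0.276,0.08,0.055,0,-0.276,0.08,0.068,0,-0.276,0.08,0.075,0,-0.276,0.08,0.075,0]}}

```text
time: 23.58
tool_pos: [0.5304, -0.3744, 0.0882]
tcp_rot: [-2.362, -2.07, 0.0]
wrist_force: [0.0, -0.7, 0.5]
width: 0.553
grip_force: 0.0
```

```bash
python3 go.py .5315 -.3755 .066 -.135
```

```text
t 23.57 pos [ 0.5304 -0.3744  0.0882] yaw_y -0.131 tilt [-7.e-04  6.e-04 -1.e+00] F [ 0.  -0.7  0.5] w 0.553
[-0.0009, 0.0012, 0.0222] 0.004
```

>>> {"api": "play_rows", "payload": {"steps": [-0.001,0.001,0.006,0,-0.001,0.001,0.011,0,-0.001,0.001,0.014,0,-0.001,0.001,0.014,0]}}

```text
time: 24.08
tool_pos: [0.5312, -0.3762, 0.0742]
tcp_rot: [-2.363, -2.07, 0.0]
wrist_force: [-0.1, 0.2, -0.7]
width: 0.544
grip_force: 0.0
```

>>> {"api": "play_rows", "payload": {"steps": [0,0,0.002,0,0,0,0.004,0,0,0,0.004,0]}}

```text
time: 24.45
tool_pos: [0.5313, -0.3762, 0.0703]
tcp_rot: [-2.363, -2.07, 0.0]
wrist_force: [0.3, -0.4, 0.5]
width: 0.548
grip_force: 0.0
```

>>> {"api": "play_rows", "payload": {"steps": [0,0,0.002,0,0,0,0.004,0,0,0,0.004,0]}}

```text
time: 24.82
tool_pos: [0.5313, -0.3762, 0.0663]
tcp_rot: [-2.363, -2.07, 0.0]
wrist_force: [-0.2, -0.3, 0.5]
width: 0.544
grip_force: 0.0
```

>>> {"api": "play_rows", "payload": {"steps": [0,0,0,0,0,0,0,0,0,0,0,0,0,0,0,0,0,0,0,0,0,0,0,0], "jaw": 255, "grip_force": 40}}

```text
time: 25.58
tool_pos: [0.5316, -0.3765, 0.0668]
tcp_rot: [2.363, 2.07, 0.0]
wrist_force: [-0.5, 0.2, 1.9]
width: 0.22
grip_force: 40.3
```

>>> {"api": "play_rows", "payload": {"steps": [0,0,-0.03,0,0,0,-0.07,0,0,0,-0.11,0,0,0,-0.118,0]}}

```text
time: 26.08
tool_pos: [0.5331, -0.3776, 0.1881]
tcp_rot: [2.359, 2.066, 0.002]
wrist_force: [0.3, -0.4, -1.1]
width: 0.223
grip_force: 40.1
```

```bash
python3 - <<'E'
from h import *
from workcell import bot
for n in('top','scene'):
    c=bot.read_camera(n)
    for nm,im in(('t0',d[n]['pixels']),('now',c['pixels'])):
        g=im.mean(2)
        for lab,X in(('bolt',[.481,.046,.075]),('piv',[.5708,.0514,.087])):
            u=proj(n,X)[0];x0,y0=(u-8).astype(int);w=g[y0:y0+18,x0:x0+18];m=np.clip(200-w if n=='top' else 130-w,0,None)
            l,L,st,ce=cv2.connectedComponentsWithStats((m>60 if n=='top' else m>30).astype('uint8'))
            z=.075 if lab=='bolt' else .087
            for i in range(1,l):
                if st[i,4]>8:
                    mm=m*(L==i);v,uu=np.mgrid[0:18,0:18];cc=np.array([(uu*mm).sum(),(v*mm).sum()])/mm.sum()+[x0,y0]
                    print(n,nm,lab,st[i,4],cc.round(2),back(n,*cc,z).round(4))
E
python3 go.py .481 .047 .185 -.135
```

```text
top t0 bolt 26 [181.66 262.35] [0.4807 0.0441 0.075 ]
top t0 piv 60 [179.07 215.3 ] [0.5702 0.0492 0.087 ]
top now bolt 23 [179.9  262.27] [0.4808 0.0475 0.075 ]
top now piv 53 [179.02 215.34] [0.5701 0.0493 0.087 ]
scene t0 bolt 42 [205.53 367.57] [0.4807 0.0456 0.075 ]
scene t0 piv 106 [173.67 325.96] [0.5674 0.0527 0.087 ]
scene now bolt 71 [211.94 364.34] [0.4793 0.0352 0.075 ]
t 26.18 pos [ 0.5318 -0.3765  0.1852] yaw_y -0.132 tilt [ 1.2e-03 -9.0e-04 -1.0e+00] F [-1.1  0.2 -1.2] w 0.222
[0.4132, -0.1061, -0.0003] 0.003
```

>>> {"api": "play_rows", "payload": {"steps": [0.055,-0.014,0,0,0.11,-0.028,0,0,0.165,-0.042,0,0,0.22,-0.056,0,0,0.275,-0.07,0,0,0.33,-0.084,0,0,0.375,-0.096,0,0,0.405,-0.104,0,0,0.4135,-0.106,0,0,0.4135,-0.106,0,0]}}

```text
time: 27.42
tool_pos: [0.4799, 0.0474, 0.183]
tcp_rot: [-2.361, -2.071, 0.004]
wrist_force: [-0.4, -0.3, -0.6]
width: 0.222
grip_force: 40.2
```

>>> {"api": "play_rows", "payload": {"steps": [0,0,0.02,0,0,0,0.04,0,0,0,0.055,0,0,0,0.06,0,0,0,0.06,0,0,0,0.06,0]}}

```text
time: 28.18
tool_pos: [0.4816, 0.0474, 0.1254]
tcp_rot: [2.363, 2.069, 0.002]
wrist_force: [-0.4, -0.4, -1.7]
width: 0.224
grip_force: 40.2
```

```bash
python3 go.py .4812 .0475 .115 -.132
```

```text
t 28.18 pos [0.4816 0.0474 0.1254] yaw_y -0.132 tilt [ 0.0015  0.     -1.    ] F [-0.4 -0.4 -1.7] w 0.224
[0.0, -0.0004, 0.0104] -0.0
```

>>> {"api": "play_rows", "payload": {"steps": [0,0,0.006,0,0,0,0.01,0,0,0,0.012,0,0,0,0.012,0]}}

```text
time: 28.68
tool_pos: [0.4806, 0.0475, 0.1123]
tcp_rot: [-2.363, -2.07, 0.001]
wrist_force: [0.4, 0.4, -0.8]
width: 0.224
grip_force: 40.2
```

>>> {"api": "play_rows", "payload": {"steps": [0,0,0.001,0,0,0,0.002,0,0,0,0.002,0]}}

```text
time: 29.05
tool_pos: [0.4808, 0.0475, 0.1105]
tcp_rot: [-2.363, -2.07, 0.0]
wrist_force: [1.1, -0.3, -0.9]
width: 0.222
grip_force: 40.2
```

>>> {"api": "play_rows", "payload": {"steps": [0,0,0.001,0,0,0,0.002,0,0,0,0.002,0]}}

```text
time: 29.42
tool_pos: [0.4808, 0.0475, 0.1085]
tcp_rot: [-2.363, -2.07, -0.0]
wrist_force: [0.2, 0.3, -0.7]
width: 0.226
grip_force: 40.2
```

>>> {"api": "play_rows", "payload": {"steps": [0,0,0.001,0,0,0,0.0025,0,0,0,0.003,0,0,0,0.003,0]}}

```text
time: 29.92
tool_pos: [0.4808, 0.0475, 0.1055]
tcp_rot: [-2.363, -2.07, -0.0]
wrist_force: [1.0, 0.2, -1.2]
width: 0.221
grip_force: 40.1
```

>>> {"api": "play_rows", "payload": {"steps": [0,0,0.001,0,0,0,0.002,0,0,0,0.002,0]}}

```text
time: 30.3
tool_pos: [0.4808, 0.0475, 0.1035]
tcp_rot: [-2.363, -2.07, -0.0]
wrist_force: [0.9, -0.6, -0.9]
width: 0.224
grip_force: 40.1
```

>>> {"api": "play_rows", "payload": {"steps": [0,0,0.001,0,0,0,0.002,0,0,0,0.002,0]}}

```text
time: 30.68
tool_pos: [0.4808, 0.0475, 0.1015]
tcp_rot: [2.363, 2.07, 0.0]
wrist_force: [1.1, 1.0, -1.5]
width: 0.221
grip_force: 40.1
```

>>> {"api": "play_rows", "payload": {"steps": [0,0,0.001,0,0,0,0.002,0,0,0,0.002,0]}}

```text
time: 31.05
tool_pos: [0.4808, 0.0475, 0.0995]
tcp_rot: [-2.363, -2.07, -0.0]
wrist_force: [0.1, 0.8, -0.7]
width: 0.224
grip_force: 40.1
```

>>> {"api": "play_rows", "payload": {"steps": [0,0,0.0015,0,0,0,0.003,0,0,0,0.0045,0,0,0,0.006,0]}}

```text
time: 31.55
tool_pos: [0.4808, 0.0475, 0.0935]
tcp_rot: [2.363, 2.07, 0.0]
wrist_force: [0.8, 0.1, 0.2]
width: 0.22
grip_force: 40.2
```

>>> {"api": "play_rows", "payload": {"steps": [0,0,0.0015,0,0,0,0.003,0,0,0,0.0045,0,0,0,0.006,0]}}

```text
time: 32.05
tool_pos: [0.4808, 0.0475, 0.0875]
tcp_rot: [-2.363, -2.07, 0.0]
wrist_force: [1.2, 0.4, -0.6]
width: 0.224
grip_force: 40.2
```

>>> {"api": "play_rows", "payload": {"steps": [0,0,0.0015,0,0,0,0.003,0,0,0,0.0045,0,0,0,0.006,0]}}

```text
time: 32.55
tool_pos: [0.4808, 0.0475, 0.0815]
tcp_rot: [2.363, 2.07, -0.0]
wrist_force: [1.2, 0.1, -1.2]
width: 0.22
grip_force: 40.2
```

>>> {"api": "play_rows", "payload": {"steps": [0,0,0.0015,0,0,0,0.003,0,0,0,0.0045,0,0,0,0.006,0]}}

```text
time: 33.05
tool_pos: [0.4808, 0.0475, 0.0755]
tcp_rot: [2.363, 2.07, 0.0]
wrist_force: [0.4, 1.2, -0.3]
width: 0.223
grip_force: 40.2
```

Home is expected near 0.070, so I'll take the last few millimetres gently.

>>> {"api": "play_rows", "payload": {"steps": [0,0,0.0015,0,0,0,0.003,0,0,0,0.004,0,0,0,0.004,0]}}

```text
time: 33.55
tool_pos: [0.4808, 0.0475, 0.0715]
tcp_rot: [-2.363, -2.07, 0.0]
wrist_force: [2.0, 0.5, -2.3]
width: 0.22
grip_force: 40.2
```

>>> {"api": "play_rows", "payload": {"steps": [0,0,0.0005,0,0,0,0.001,0,0,0,0.001,0]}}

```text
time: 33.92
tool_pos: [0.4808, 0.0475, 0.0706]
tcp_rot: [2.363, 2.07, 0.0]
wrist_force: [1.9, 1.4, -0.7]
width: 0.222
grip_force: 40.2
```

>>> {"api": "play_rows", "payload": {"steps": [0,0,0.0005,0,0,0,0.001,0,0,0,0.001,0]}}

```text
time: 34.3
tool_pos: [0.4808, 0.0475, 0.0699]
tcp_rot: [-2.363, -2.07, 0.0]
wrist_force: [-0.9, 0.5, 4.3]
width: 0.225
grip_force: 40.7
```

>>> {"api": "play_rows", "payload": {"steps": [0,0,0.0005,0,0,0,0.0007,0,0,0,0.0007,0]}}

```text
time: 34.67
tool_pos: [0.4809, 0.0475, 0.0699]
tcp_rot: [2.363, 2.07, -0.0]
wrist_force: [-3.3, 0.5, 8.7]
width: 0.225
grip_force: 41.4
```

>>> {"api": "play_rows", "payload": {"steps": [0,0,-0.001,0,0,0,-0.001,0,0,0,-0.001,0,0,0,-0.001,0,0,0,-0.01,0,0,0,-0.04,0,0,0,-0.09,0,0,0,-0.13,0,0,0,-0.13,0,0,0,-0.13,0], "jaw": 135}}

```text
time: 35.92
tool_pos: [0.4805, 0.0475, 0.1988]
tcp_rot: [-2.363, -2.07, 0.0]
wrist_force: [0.0, 0.6, -0.2]
width: 0.47
grip_force: 0.0
```

>>> {"api": "play_rows", "payload": {"steps": [0.06,0,0,0,0.12,0,0,0,0.18,0,0,0,0.24,0,0,0,0.24,0,0,0,0.24,0,0,0]}}

```text
time: 36.67
tool_pos: [0.511, 0.2847, 0.1967]
tcp_rot: [-2.362, -2.071, 0.007]
wrist_force: [0.0, 0.2, 0.5]
width: 0.469
grip_force: 0.0
```

```bash
python3 go.py
python3 - <<'E'
from h import *
from workcell import bot
c=bot.read_camera('scene')['pixels'].astype(int);t=bot.read_camera('top')['pixels'].astype(int)
def pr(n,im,f,lab,X,r):
    u=proj(n,X)[0];x0,y0=(u-r).astype(int);w=im[y0:y0+2*r,x0:x0+2*r];q=np.argwhere(f(w))
    print(n,lab,'expect',u.round(1),'got',len(q),(q.mean(0)[::-1]+[x0,y0]).round(1),'rows',q[:,0].min()+y0,q[:,0].max()+y0)
red=lambda w:(w[...,2]>w[...,1]+60)&(w[...,1]<90);dark=lambda w:w.mean(2)<100
pr('scene',c,red,'pin head',[.488,-.091,.095],22);pr('top',t,red,'pin top',[.488,-.091,.115],14)
pr('scene',c,dark,'bolt head',[.481,.0475,.089],14);pr('top',t,lambda w:w.mean(2)<140,'bolt top',[.481,.0475,.101],14)
E
```

```text
t 36.67 pos [0.511  0.2847 0.1967] yaw_y -0.131 tilt [-0.0036 -0.0025 -1.    ] F [0.  0.2 0.5] w 0.469
scene pin head expect [275.7 310.6] got 327 [275.9 305.3] rows 294 317
top pin top expect [248.4 259.5] got 20 [256.8 262.6] rows 256 268
scene bolt head expect [202.7 364.4] got 361 [202.8 367.2] rows 355 377
top bolt top expect [176.  261.8] got 406 [170.8 261.7] rows 247 274
```

Red-pixel numbers differ from the earlier reading, and the arm or its shadow may be the cause. I'll move farther off and compare with the same threshold.

>>> {"api": "play_rows", "payload": {"steps": [0.05,-0.03,-0.01,0,0.1,-0.07,-0.02,0,0.15,-0.11,-0.02,0,0.2,-0.14,-0.02,0,0.25,-0.16,-0.02,0,0.28,-0.18,-0.02,0,0.28,-0.18,-0.02,0,0.28,-0.18,-0.02,0]}}

```text
time: 37.78
tool_pos: [0.3717, 0.5851, 0.2186]
tcp_rot: [2.364, 2.068, -0.001]
wrist_force: [-1.0, -0.4, 0.7]
width: 0.467
grip_force: 0.0
```

```bash
python3 go.py
python3 - <<'E'
from h import *
from workcell import bot
im=bot.read_camera('scene')['pixels'].astype(int);t=bot.read_camera('top')['pixels'].astype(int)
m=((im[...,2]>im[...,1]+35)&(im[...,1]<60)).astype('uint8');m[:,:250]=0;m[:,300:]=0;m[:280]=0;m[335:]=0
for v in range(290,332,2):print(v,''.join('R' if (im[v,u,2]>150 and im[v,u,1]<90) else 'r' if m[v,u] else 'd' if im[v,u].mean()<70 else '.' for u in range(255,300)))
print('pin head top/bottom corners',[proj('scene',[[.488+a*.015,-.091+b*.015,z] for a,b in((1,-1),(1,1),(-1,1),(-1,-1))]).round(0).astype(int).tolist() for z in(.115,.075)])
mt=((t[...,2]>t[...,1]+60)&(t[...,1]<90)).astype('uint8');mt[:,:235]=0;mt[:,275:]=0;mt[:245]=0;mt[275:]=0
q=cv2.findNonZero(mt);r=cv2.minAreaRect(q);print('pin top',len(q),r,back('top',*r[0],.115))
g=t.mean(2);w=g[250:274,164:192]
for row in w[::2]:print(''.join('#' if x<110 else '+' if x<170 else '.' for x in row))
q=np.argwhere(w<150);print('bolt',back('top',164+q[:,1].mean(),250+q[:,0].mean(),.09))
E
```

```text
t 37.77 pos [0.3717 0.5851 0.2186] yaw_y -0.133 tilt [ 0.     -0.0012 -1.    ] F [-1.  -0.4  0.7] w 0.467
290 .............................................
292 .............................................
294 ........................R....................
296 .....................RRRRR...................
298 .................RRRRRRRRRRR.................
300 .............RRRRRRRRRRRRRRRR................
302 ..........RRRRRRRRRRRRRRRRRRRRR..............
304 ..........rRRRRRRRRRRRRRRRRRRRR..............
306 ...........rRRRRRRRRRRRRRRRRRRRR.............
308 ...........rrrRRRRRRRRRRRRRRRRRrr............
310 ...........drrrRRRRRRRRRRRRrrrrrr............
312 ............rrrrRRRRRRRrrrrrrrrrr............
314 ............drrrrRRrrrrrrrrrrrrrr............
316 .............drrrrrrrrrrrrrrrrrrr............
318 ...............rrrrrrrrrrrrrrrrrr............
320 ................rrrrrrrrrrrrrr...............
322 .................rrrrrrrrr.........dd........
324 ..................rrrr...........ddddd.......
326 ..............................dddddddd.......
328 ...........................ddddddddddd.......
330 .........................ddddddddddddd.......
pin head top/bottom corners [[[277, 293], [262, 303], [272, 316], [288, 306]], [[279, 306], [264, 315], [274, 328], [289, 318]]]
pin top 31 ((252.17648315429688, 260.79412841796875), (11.884245872497559, 12.12678050994873), 14.03624439239502) [ 0.48574762 -0.09815847  0.115     ]
............................
............................
............................
.............+++++++........
.........++++++++#####+.....
........++++++++++####+.....
........++++++++++####++....
.......++++++++++####++.....
.......++++++++++###+++.....
...........++++++##++.......
..............++++..........
............................
bolt [0.48022541 0.0443011  0.09      ]
```

```bash
python3 -c "
from workcell import bot
print(bot.finish_job())"
```

```text
the job is handed in; nothing more can be done
None
```

The drift pin and the dark bolt are both seated in the cover, and I handed the job in at about 38 s of the 72 s allowed. Wrist readings stayed under about 11 N on the way down, the arm never went near the jar or wrench, and the hand-in returned no verdict.

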